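# Clip a board carrier into the test dock

### The job

Lift the board carrier out of its aluminium storage bay by its two grey side rails, set it down flat on the bench and let go. Then take it by its orange upright tab and press its thin front edge into the sprung clip of the blue test dock until the clip has snapped shut behind the edge, and let go. Do not shift the other things on the bench.

Things in the scene. Friction and masses are not known exactly. Their poses are not given: they have to be found in the camera images.
- carrier: Loose board carrier, 0.08 to 0.17 kg: green board 56 (x) x 120 (y) x 5 mm. Origin: centre of the underside; +y points to the thin front edge. Grey side rails along both long sides, y -60 to +12 mm, 5 mm wide, 14 mm high, 56 mm over their outer faces: first grip, near y = -12 mm (centre of mass y = -18 mm). Components up to 11 mm high at y 0 to 26 mm.
- carrier_edge (a point): Middle of the front edge, on the underside (carrier frame 0, 60, 0 mm); axes as the carrier. The edge is a lip 7 mm long (y) and 5 mm thick; behind it runs a cross groove in the upper face, 17 mm wide and 2.6 mm deep, into which the clip's nose snaps.
- carrier_tab (a point): Second grip: in the orange upright tab, 30 mm above the underside (carrier frame 0, -52, 30 mm); axes as the carrier. Tab 40 mm (x) x 9 mm (y), top 42 mm above the underside; grip with one finger before and one behind it. The board is bare for 47 mm before it.
- bay: Fixed aluminium storage bay; origin at bench level under the carrier, same axes. The carrier starts with its underside 20 mm above the bench on a 36 mm wide beam: fingers fit beside the rails down to 8 mm (a mat lies there). Walls 54 to 64 mm high round its tail (y below -36 mm) leave no room to grip the tab; 26 mm corner posts at y 37 to 63 mm; 3 to 4 mm play. Lift straight up 60 mm.
- dock: Fixed blue test dock, 84 (x) x 117 (y) mm, bridge 60 mm high at y 14 to 50 mm. Origin at bench level; +y is the push direction. Floor 16 mm above the bench from y = -60 mm on. Side walls 31 mm either side of the centre line (3 mm play), tops 31 mm above the bench, mouth flared at y -67 to -55 mm; no room for fingers at the rails inside.
- dock_home (a point): Where carrier_edge must end: on the dock's floor, 30 mm from the dock's origin along its +y, 16 mm above the bench; axes as the dock. A rigid stop stands 1 mm beyond. At home the middle of the tab is 22 mm outside the floor's front end.
- clip_jaw (a joint): Lift in m of the yellow sprung upper jaw, 0 shut, at most 0.010. Its underside slopes from 12 mm above the dock floor (dock y -13 mm) down to a nose 2.8 mm above it (y 15.5 to 22 mm). The edge lifts it 2 to 2.5 mm; once the edge is within 1 mm of home the nose drops into the groove (near 0). Spring 2 N shut, 600 N/m; pushing through takes 5 to 10 N.
- spool: Bystander: round white spool of desoldering wick lying flat, 60 mm across, 24 mm high, origin under its centre.
- black_tape: Bystander: roll of black tape lying flat, 55 mm across, 19 mm high, origin under its centre.
- small_board: Bystander: small green circuit board lying flat, 45 x 70 x 15 mm, origin under its centre.

How it is judged:
By the outcome, as a careful person would: the job done as asked, in the order asked, and still so for the second after the job is handed in, with the robot touching nothing.
It also fails if it takes over 51 s, if anything falls off the work surface, if the arm or the gripper's body presses on something with over 40 N, if the wrist force passes 120 N, or if a joint passes its speed limit or range.

### The arm

A 6-joint arm with a two-finger parallel gripper is mounted at the origin on a cart in front of the work surface, level with it; the furniture and walls round the work are solid. World frame = base frame: x ahead of the robot, y to its left, z up, the work surface at z = 0. Lengths are in m, angles in rad, forces in N, time in s.
With the tool pointing down it reaches from about 0.35 to 0.95 m from the base axis. Payload 17.4 kg.
Tool frame: the origin (TCP) lies midway between the tips of the shut fingers; the grasp point (between the pads) lies 19 mm behind it; z points along the fingers, y is the line along which they close (so a half turn about z gives the same grasp; the last joint's range is limited). The gripper opens to 93 mm and grips with 3 to 60 N. Pads are 15 mm wide; open, the fingers measure 128 mm over their backs; the gripper's body (75 mm by 188 mm) begins 65 mm behind the grasp point.
Start: joints at [1.14, 0.116, 1.442, -0, 1.584, -0.038], TCP at [0.258, 0.624, 0.219] pointing down, gripper open.
Joint ranges: [-2.83, 2.83], [-0.83, 2.19], [0.07, 2.5], [-1.14, 4.28], [0.01, 3], [-2.97, 2.97]. Speed limits (rad/s): [1.89, 1.89, 2.22, 3.14, 3.14, 3.14].

### API

Orientations are given as a unit quaternion [w, x, y, z].
In Python, from station import robot gives the robot as it stands.
- The arm moves only by the shell command python3 -m creep 'ROWS' [FORCE]. ROWS is text: rows parted by semicolons, each of 7 numbers parted by spaces: the shift along the tool's x, y, z in units of 25 mm (1.0 is 25 mm), then the turn, a rotation vector about the tool's x, y, z in units of 6 degrees (1.0 is 6 degrees), then the finger opening in mm, from 0 to 93. A call has 1 to 20 rows; each row shifts and turns the commanded pose from where the row before left it, along the tool's axes as they then stand; what a row does not reach is not made up. A row lasts 1/12 s, in which the tool goes at most 41.7 mm and 7.16 degrees, less where a joint would pass 70% of its speed; a pose out of reach is approached as far as the arm can. A call is refused whole if a number of a shift passes 1 or a number of a turn 1, either way. A call with a gripper value outside its range is refused whole. The fingers move at their own pace and stop on an object; FORCE is the grip in N (left out, the last holds). Time passes only in rows, so rows that do not move let the fingers close. It gives the time, the measured TCP pose, the force, the opening and the grip force at its end, in the units of the state.
- robot.get_obs(): the state, without advancing time (a new reading comes with each control period).
- robot.capture(name): name is "side" or "top"; returns a dict with "img" (384x512x3 uint8, red, green, blue), "fx", "fy", "cx", "cy" (pixels), "extrinsics" (4x4, takes a point from camera to world coordinates). Camera axes: x right, y down, z forward; pixel columns grow to the right and rows downward; lengths in m; the calibration is good to about 2 mm. A picture is of the moment at which its call begins. There is no depth.
- robot.sign_off(): hands the job in; it is judged then, once.
The state is a dict: "time": time; "joint_positions": joint angles; "qvel": joint speeds; "tau": joint torques, N m; "eef_pos": TCP position; "eef_rot": TCP orientation; "wrist_force": force on the tool from outside, world axes, zero at the start; "torque": the same for the moment, N m; "gripper_width": finger opening in m; "grip_force": force on a finger pad.
Only numpy, scipy, OpenCV 4.12 (cv2) and the standard library are available. Lean on these libraries where they do the work, as an engineer would, in place of code of your own. Each camera call takes 0.05 s, during which the arm holds its last target. There are 200 camera calls.

## Working session

There is one attempt and no reset: what is moved stays moved. The work goes in short steps, Python scripts to look and compute and a shell command to move; the robot and the scene stay as the last step left them, time stands still between calls to the robot, and variables do not carry over. Pictures are saved under pics/ and viewed, at most 10 in all, crops included, and the job is handed in when it is done.

```bash
mkdir -p pics; ls; python3 - <<'E'
from station import robot
import cv2,numpy as np,pickle
o=robot.get_obs(); print(o['time'],o['eef_pos'],o['eef_rot'],o['gripper_width'])
for n in('top','side'):
    c=robot.capture(n); cv2.imwrite(f'pics/{n}0.png',c['img'][:,:,::-1]); pickle.dump(c,open(f'pics/{n}0.pkl','wb'))
    print(n,c['fx'],c['fy'],c['cx'],c['cy'],np.round(c['extrinsics'],3).tolist())
E
```

```text
pics
0.0 [0.25831351 0.62340502 0.2179196 ] [-1.20402607e-04  1.95133240e-01  9.80776573e-01 -5.64474274e-04] 0.09309726998118283
top 478.89682815267014 478.89682815267014 267.8036060376097 194.5744351917471 [[0.012, -0.995, 0.102, 0.421], [-1.0, -0.012, 0.006, -0.087], [-0.005, -0.102, -0.995, 1.122], [0.0, 0.0, 0.0, 1.0]]
side 465.6006847695982 465.6006847695982 251.62549080754027 193.95803847786968 [[0.963, -0.119, 0.242, 0.298], [-0.27, -0.387, 0.882, -0.982], [-0.011, -0.914, -0.404, 0.477], [0.0, 0.0, 0.0, 1.0]]
```

View pics/top0.png

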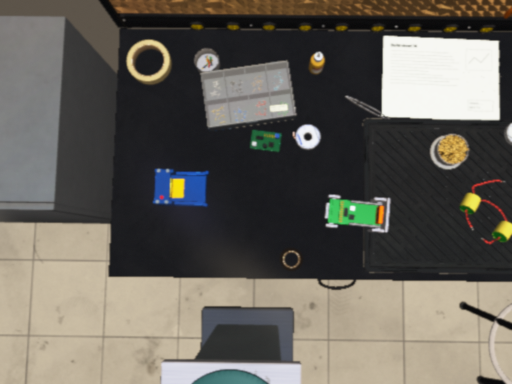

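View pics/side0.png

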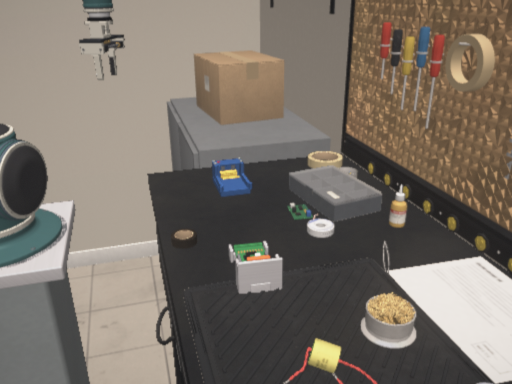

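The top view shows the carrier in its bay at about (355,212), tab to the right at (381,215). The dock is at about (180,187), with its mouth to the right. The tape is at (291,259), the spool at (307,137) and the small board at (265,141). So carrier +y and dock +y both point roughly along world +y.

```bash
cat > h.py <<'E'
import cv2,numpy as np,pickle
def ray(c,u,v,z):
    E=c['extrinsics']; d=E[:3,:3]@np.array([(u-c['cx'])/c['fx'],(v-c['cy'])/c['fy'],1.])
    return E[:3,3]+d*(z-E[2,3])/d[2]
def proj(c,p):
    E=c['extrinsics']; q=E[:3,:3].T@(np.array(p)-E[:3,3]); return q[0]/q[2]*c['fx']+c['cx'],q[1]/q[2]*c['fy']+c['cy']
def mask(img,lo,hi,box):
    h=cv2.cvtColor(img,cv2.COLOR_RGB2HSV); m=cv2.inRange(h,lo,hi); k=np.zeros_like(m); x0,y0,x1,y1=box; k[y0:y1,x0:x1]=m[y0:y1,x0:x1]; return k
def rect(c,m,z):
    p=np.argwhere(m>0)[:,::-1]; w=np.array([ray(c,u,v,z)[:2] for u,v in p],np.float32)
    r=cv2.minAreaRect(w*1000); return len(p),np.round(w.mean(0),4),np.round(cv2.boxPoints(r)).tolist(),r
E
python3 - <<'E'
from h import *
c=pickle.load(open('pics/top0.pkl','rb')); im=c['img']
for n,lo,hi,b,z in(('green',(45,120,60),(75,255,255),(315,185,400,240),.025),('orange',(5,150,120),(20,255,255),(365,190,400,240),.062),('blue',(105,120,50),(125,255,255),(140,155,220,220),.031),('yellow',(20,150,120),(32,255,255),(140,155,220,220),.05)):
    print(n,rect(c,mask(im,lo,hi,b),z))
a=cv2.resize(im[180:245,310:405],None,fx=8,fy=8,interpolation=1)[:300*2]
b=cv2.resize(im[160:215,140:220],None,fx=5,fy=5)
o=np.zeros((600,800,3),np.uint8); a=cv2.resize(im[185:240,315:400],(500,324)); o[:324,:500]=a; o[324:324+275,:400]=b
cv2.imwrite('pics/z0.png',o[:,:,::-1])
E
```

```text
green (901, array([ 0.4948, -0.2721], dtype=float32), [[468.0, -216.0], [469.0, -333.0], [527.0, -332.0], [525.0, -216.0]], ((497.13092041015625, -274.21893310546875), (57.4069709777832, 116.430419921875), 0.6794094443321228))
orange (98, array([ 0.4885, -0.3301], dtype=float32), [[469.0, -334.0], [507.0, -338.0], [509.0, -326.0], [470.0, -322.0]], ((488.6524658203125, -330.1471862792969), (12.17107105255127, 38.76231384277344), 84.19967651367188))
blue (1515, array([0.5476, 0.1174], dtype=float32), [[503.0, 58.0], [588.0, 56.0], [593.0, 183.0], [507.0, 186.0]], ((547.8902587890625, 120.65402221679688), (127.30389404296875, 85.18870544433594), 88.09247589111328))
yellow (252, array([0.5437, 0.1254], dtype=float32), [[523.0, 140.0], [523.0, 111.0], [564.0, 111.0], [564.0, 141.0]], ((543.7272338867188, 125.71208953857422), (40.87440872192383, 29.647239685058594), 0.6797603368759155))
```

View pics/z0.png

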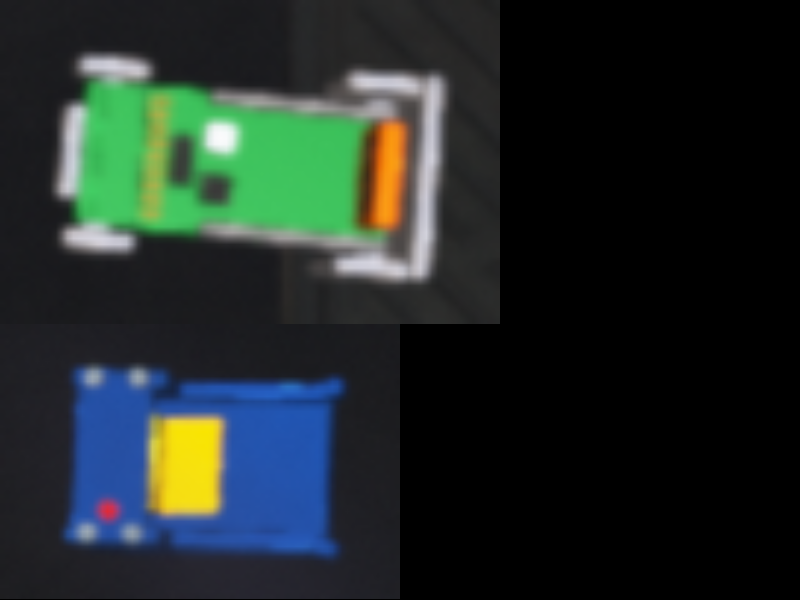

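The enlarged view shows the carrier turned a few degrees clockwise inside the white bay, with its front edge to the left and the orange tab to the right. The dock's mouth opens right, its yellow jaw in the middle. Next I fit midlines for the yaw and position of each.

```bash
cat >> h.py <<'E'
def midline(c,m,z,c0,c1):
    # midline of a mask per column -> (point, yaw deg of +y axis, mean width)
    P=[];W=[]
    for u in range(c0,c1):
        r=np.flatnonzero(m[:,u])
        if len(r)>5:
            a=ray(c,u,r[0]-.5,z);b=ray(c,u,r[-1]+.5,z);P.append((a+b)[:2]/2);W.append(np.linalg.norm(a-b))
    P=np.array(P); s=np.polyfit(P[:,1],P[:,0],1); return s,-np.degrees(np.arctan(s[0])),P[:,1].min(),P[:,1].max(),np.mean(W)
def go(o,pos,yaw):
    "shift/turn in row units from the present pose to TCP pos with tool y at yaw (deg), tool down"
    from scipy.spatial.transform import Rotation as R
    q=o['eef_rot']; r=R.from_quat([q[1],q[2],q[3],q[0]]); y=np.radians(yaw)
    Y=np.array([np.cos(y),np.sin(y),0]);Z=np.array([0,0,-1.]);T=R.from_matrix(np.c_[np.cross(Y,Z),Y,Z])
    print('shift',np.round(r.inv().apply(np.array(pos)-o['eef_pos'])/.025,2),'shift in target axes',np.round(T.inv().apply(np.array(pos)-o['eef_pos'])/.025,2),'turn',np.round(np.degrees((r.inv()*T).as_rotvec())/6,2))
E
python3 - <<'E'
from h import *
from station import robot
c=pickle.load(open('pics/top0.pkl','rb')); im=c['img']
g=mask(im,(45,120,60),(75,255,255),(315,185,400,240))
print('carrier',midline(c,g,.025,330,377))
# front edge
F=[ray(c,np.flatnonzero(g[r])[0]-.5,r,.025)[:2] for r in range(200,223)]; F=np.array(F);s=np.polyfit(F[:,0],F[:,1],1);print('front',s,np.degrees(np.arctan(s[0])),np.polyval(s,.497))
b=mask(im,(105,120,50),(125,255,255),(140,155,220,220))
print('dock walls',midline(c,b,.031,178,202))
M=[ray(c,np.flatnonzero(b[r])[-1]+.5,r,.016)[:2] for r in range(176,200)];M=np.array(M);s=np.polyfit(M[:,0],M[:,1],1);print('mouth floor',s,np.degrees(np.arctan(s[0])),np.polyval(s,.545))
y=mask(im,(20,150,120),(32,255,255),(140,155,220,220)); print('jaw',midline(c,y,.045,171,184))
print('bridge',midline(c,b,.060,156,170), [ray(c,154,187,.06)])
o=mask(im,(5,150,120),(20,255,255),(365,190,400,240));print('tab',rect(c,o,.06)[1:3])
for n,u,v in(('tape',291,259),('spool',307,137),('sb',265,141)): print(n,ray(c,u,v,.015))
go(robot.get_obs(),[.495,-.285,.2],-4)
E
```

```text
carrier (array([0.0868783 , 0.51894344]), np.float64(-4.965292432501638), np.float64(-0.3261493744745494), np.float64(-0.2231764373710072), np.float64(0.050202777625031565))
front [-0.11563801 -0.16210168] -6.596271924283358 -0.21957377566188974
dock walls (array([0.01862758, 0.54401716]), np.float64(-1.067158443783346), np.float64(0.07332795059756678), np.float64(0.1261929728395018), np.float64(0.0818369496577036))
mouth floor [0.02540306 0.04882812] 1.4551752969883076 0.06267279010736214
jaw (array([-0.04186162,  0.54992505]), np.float64(2.3970944968200247), np.float64(0.11217923793702216), np.float64(0.13936696041945104), np.float64(0.042651986774015264))
bridge (array([0.1828212, 0.5163375]), np.float64(-10.360466304541836), np.float64(0.1406134776317628), np.float64(0.17010350412603184), np.float64(0.07558353953941625)) [array([0.54420378, 0.17429041, 0.06      ])]
tab (array([ 0.4887, -0.3306], dtype=float32), [[469.0, -335.0], [507.0, -339.0], [509.0, -327.0], [470.0, -323.0]])
tape [ 0.38703012 -0.13501523  0.015     ]
spool [ 0.6719706  -0.17052061  0.015     ]
sb [ 0.66129944 -0.07187966  0.015     ]
shift [-22.66 -29.94   0.75] shift in target axes [-35.59  11.98   0.72] turn [-1.000e-02  1.000e-02  1.192e+01]
```

Carrier origin is about (0.4945, -0.280), yaw -5°. The tab measures 52 mm behind that, as it should. Dock origin is about (0.546, 0.123), yaw about -1°, and its length checks out against the bridge's back edge. Moving over the carrier.

```bash
python3 -m creep '-.75 -1 0 0 0 0 93;-.75 -1 0 0 0 0 93;-.75 -1 0 0 0 0 93;-.75 -1 0 0 0 0 93;-.75 -1 0 0 0 0 93;-.75 -1 0 0 0 0 93;-.75 -1 0 0 0 0 93;-.75 -1 0 0 0 0 93;-.75 -1 0 0 0 0 93;-.75 -1 0 0 0 0 93;-.75 -1 0 0 0 0 93;-.75 -1 0 0 0 0 93;-.75 -1 0 0 0 0 93;-.75 -1 0 0 0 0 93;-.75 -1 0 0 0 0 93;-.75 -1 0 0 0 0 93;-.75 -1 0 0 0 0 93;-.75 -1 0 0 0 0 93;-.75 -1 0 0 0 0 93;-.75 -1 0 0 0 0 93'; python3 -m creep '-.75 -1 0 0 0 0 93;-.75 -1 0 0 0 0 93;-.75 -1 0 0 0 0 93;-.75 -1 0 0 0 0 93;-.75 -1 0 0 0 0 93;-.75 -1 0 0 0 0 93;-.75 -1 0 0 0 0 93;-.75 -1 0 0 0 0 93;0 0 0 0 0 1 93;0 0 0 0 0 1 93;0 0 0 0 0 1 93;0 0 0 0 0 1 93;0 0 0 0 0 1 93;0 0 0 0 0 1 93;0 0 0 0 0 1 93;0 0 0 0 0 1 93;0 0 0 0 0 1 93;0 0 0 0 0 1 93'
python3 -c "
from h import *
from station import robot
o=robot.get_obs();print(o['time'],o['joint_positions']);go(o,[.4935,-.292,.1],-5)"
```

```text
time: 1.77
eef_pos: [0.4133, 0.0166, 0.2186]
eef_rot: [0.0, 0.195, 0.981, 0.0]
wrist_force: [0.8, 0.4, 0.4]
gripper_width: 0.0932
grip_force: 0.0
time: 3.27
eef_pos: [0.4753, -0.224, 0.2184]
eef_rot: [-0.0, 0.661, 0.75, -0.0]
wrist_force: [-0.7, -0.1, -0.2]
gripper_width: 0.0932
grip_force: 0.0
3.2667 [-4.88918991e-01 -2.12866782e-01  1.75922221e+00 -9.08326266e-06
  1.59571825e+00 -6.14505292e-01]
shift [-2.79  0.38  4.73] shift in target axes [-2.65  0.96  4.73] turn [-0.   -0.    2.03]
```

```bash
python3 -m creep '0 0 0 0 0 1 93;0 0 0 0 0 1 93;-.9 .32 .6 0 0 0 93;-.9 .32 1 0 0 0 93;-.85 .32 1 0 0 0 93;0 0 1 0 0 0 93;0 0 1 0 0 0 93;0 0 .6 0 0 0 93;0 0 .6 0 0 0 93;0 0 .5 0 0 0 93;0 0 .5 0 0 0 93;0 0 .4 0 0 0 93;0 0 .4 0 0 0 93;0 0 .2 0 0 0 93;0 0 0 0 0 0 93'
python3 - <<'E'
from h import *
from station import robot
o=robot.get_obs();go(o,[.4935,-.292,.023],-5)
c=robot.capture('side');t=robot.capture('top')
a=np.hstack([cv2.resize(c['img'][200:320,200:300],(400,480)),cv2.resize(t['img'][160:260,305:405],(400,400))[:400].repeat(1,0) if 0 else cv2.resize(t['img'][160:280,305:405],(400,480))])
cv2.imwrite('pics/g1.png',a[:,:,::-1])
E
```

```text
time: 4.52
eef_pos: [0.4938, -0.2917, 0.0225]
eef_rot: [-0.001, 0.734, 0.679, -0.0]
wrist_force: [0.1, 0.2, -0.2]
gripper_width: 0.0931
grip_force: 0.0
shift [-0.01 -0.01 -0.02] shift in target axes [-0.01 -0.01 -0.02] turn [-0.01 -0.01  0.08]
```

View pics/g1.png

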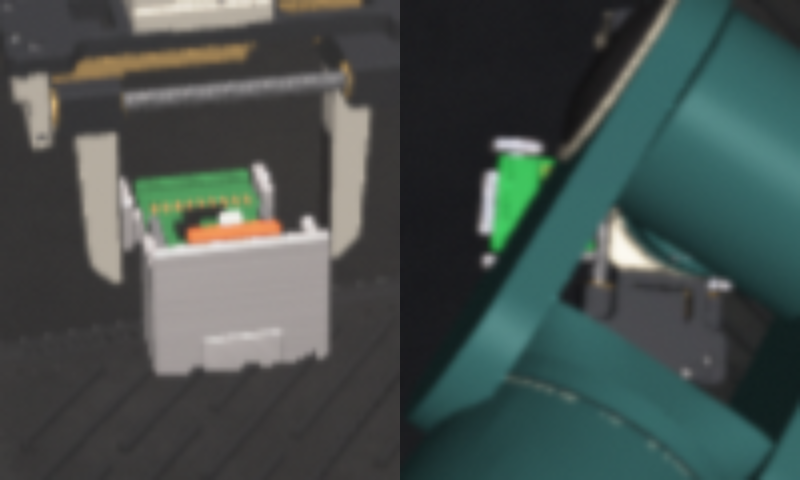

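The fingers straddle the carrier on both sides, clear of the bay: left finger at about (100,210), right at (345,180). Gripping and lifting.

```bash
python3 -m creep '0 0 0 0 0 0 50;0 0 0 0 0 0 50;0 0 0 0 0 0 50;0 0 0 0 0 0 50;0 0 0 0 0 0 50;0 0 0 0 0 0 50;0 0 0 0 0 0 50;0 0 0 0 0 0 50;0 0 0 0 0 0 50;0 0 0 0 0 0 50' 25; python3 -m creep '0 0 -.2 0 0 0 50;0 0 -.3 0 0 0 50;0 0 -.4 0 0 0 50;0 0 -.4 0 0 0 50;0 0 -.4 0 0 0 50;0 0 -.4 0 0 0 50;0 0 -.4 0 0 0 50;0 0 -.4 0 0 0 50;0 0 -.3 0 0 0 50;0 0 -.2 0 0 0 50;0 0 0 0 0 0 50'
python3 - <<'E'
from h import *
from station import robot
c=robot.capture('side')
cv2.imwrite('pics/g2.png',cv2.resize(c['img'][150:310,190:310],(600,800))[:600,:,::-1])
E
```

```text
time: 5.45
eef_pos: [0.4942, -0.292, 0.0238]
eef_rot: [0.0, 0.734, 0.679, 0.0]
wrist_force: [-2.0, 0.3, 2.6]
gripper_width: 0.0557
grip_force: 25.0
time: 6.37
eef_pos: [0.4945, -0.2922, 0.11]
eef_rot: [0.001, 0.734, 0.679, 0.0]
wrist_force: [0.3, -0.2, -0.1]
gripper_width: 0.0557
grip_force: 25.0
```

View pics/g2.png

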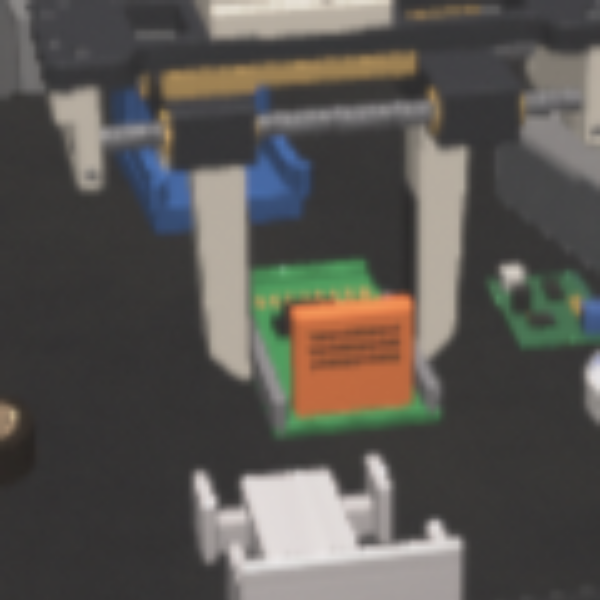

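The carrier hangs level between the fingers at the rails and is clear of the bay. The way to the dock at (210,160) is free. Carrying it in line with the dock mouth and setting it down about 30 mm before it.

```bash
python3 -m creep '0 0 0 0 0 -.67 50;.4 .07 0 0 0 0 50;.8 .14 0 0 0 0 50;.8 .14 0 0 0 0 50;.8 .14 0 0 0 0 50;.8 .14 0 0 0 0 50;.8 .14 0 0 0 0 50;.8 .14 0 0 0 0 50;.8 .14 0 0 0 0 50;.8 .14 0 0 0 0 50;.8 .14 0 0 0 0 50;.8 .14 0 0 0 0 50;.8 .15 0 0 0 0 50;.7 .15 0 0 0 0 50;.3 0 0 0 0 0 50;0 0 0 0 0 0 50;0 0 0 0 0 0 50'
python3 -c "
from h import *
from station import robot
go(robot.get_obs(),[.543,-.046,.0038],-1)"
```

```text
time: 7.83
eef_pos: [0.5403, -0.0372, 0.1083]
eef_rot: [-0.0, 0.71, 0.704, -0.0]
wrist_force: [-1.1, 0.5, -1.5]
gripper_width: 0.0553
grip_force: 25.0
shift [-0.35  0.11  4.18] shift in target axes [-0.35  0.11  4.18] turn [-0.    0.    0.09]
```

```bash
python3 -m creep '-.35 .1 .3 0 0 .09 50;0 0 .6 0 0 0 50;0 0 .6 0 0 0 50;0 0 .6 0 0 0 50;0 0 .6 0 0 0 50;0 0 .5 0 0 0 50;0 0 .3 0 0 0 50;0 0 .2 0 0 0 50;0 0 .15 0 0 0 50;0 0 .1 0 0 0 50;0 0 .06 0 0 0 50;0 0 .06 0 0 0 50;0 0 .05 0 0 0 50;0 0 0 0 0 0 50'
python3 -c "
from h import *
from station import robot
go(robot.get_obs(),[.543,-.046,.0038],-1)"
```

```text
time: 9.0
eef_pos: [0.5431, -0.0461, 0.0057]
eef_rot: [0.0, 0.713, 0.701, 0.0]
wrist_force: [-0.5, -0.5, -1.3]
gripper_width: 0.0559
grip_force: 25.0
shift [ 0.   -0.    0.08] shift in target axes [ 0.   -0.    0.08] turn [ 0.  0. -0.]
```

```bash
python3 -m creep '0 0 .04 0 0 0 50;0 0 .04 0 0 0 50;0 0 0 0 0 0 50;0 0 0 0 0 0 50'; python3 -m creep '0 0 .02 0 0 0 50;0 0 .02 0 0 0 50;0 0 0 0 0 0 50'
```

```text
time: 9.33
eef_pos: [0.5431, -0.0461, 0.0037]
eef_rot: [0.0, 0.713, 0.701, 0.0]
wrist_force: [0.8, 0.3, -0.9]
gripper_width: 0.0554
grip_force: 25.0
time: 9.58
eef_pos: [0.5431, -0.0461, 0.0037]
eef_rot: [0.0, 0.713, 0.701, 0.0]
wrist_force: [-7.1, 0.3, 14.2]
gripper_width: 0.0558
grip_force: 25.0
```

```bash
python3 -m creep '0 0 0 0 0 0 74;0 0 0 0 0 0 74;0 0 0 0 0 0 74;0 0 0 0 0 0 74;0 0 -.2 0 0 0 74;0 0 -.5 0 0 0 74;0 0 -1 0 0 0 74;0 0 -1 0 0 0 74;0 0 -1 0 0 0 74;0 0 -.8 0 0 0 74;0 0 0 0 0 1 50;0 0 0 0 0 1 50;0 0 0 0 0 1 50;0 0 0 0 0 1 50;0 0 0 0 0 1 50;0 0 0 0 0 1 50;0 0 0 0 0 1 50;0 0 0 0 0 1 50;0 0 0 0 0 1 50;0 0 0 0 0 1 50'; python3 -m creep '0 0 0 0 0 1 50;0 0 0 0 0 1 50;0 0 0 0 0 1 50;0 0 0 0 0 1 50;0 0 0 0 0 1 50;0 1 0 0 0 0 50;0 1 0 0 0 0 50;0 1 0 0 0 0 50;0 1 0 0 0 0 50;0 1 0 0 0 0 50;0 1 0 0 0 0 50;0 1 0 0 0 0 50;0 1 0 0 0 0 50;0 1 0 0 0 0 50;0 1 0 0 0 0 50;0 1 0 0 0 0 50;0 0 0 0 0 0 50'
python3 - <<'E'
from h import *
from station import robot
c=robot.capture('top');s=robot.capture('side')
pickle.dump((c,s),open('pics/p1.pkl','wb'))
a=np.hstack([cv2.resize(c['img'][140:240,140:360],(800,364))]);b=cv2.resize(s['img'][140:240,180:340],(378,236))
o=np.zeros((600,800,3),np.uint8);o[:364]=a;o[364:,:378]=b
cv2.imwrite('pics/p1.png',o[:,:,::-1])
E
```

```text
time: 11.25
eef_pos: [0.5431, -0.0461, 0.1164]
eef_rot: [0.0, 0.969, 0.248, 0.0]
wrist_force: [0.6, -0.9, 0.1]
gripper_width: 0.0501
grip_force: 0.0
time: 12.67
eef_pos: [0.5377, -0.3246, 0.1162]
eef_rot: [0.001, 1.0, -0.01, 0.0]
wrist_force: [0.9, -0.2, 0.6]
gripper_width: 0.0501
grip_force: 0.0
```

View pics/p1.png

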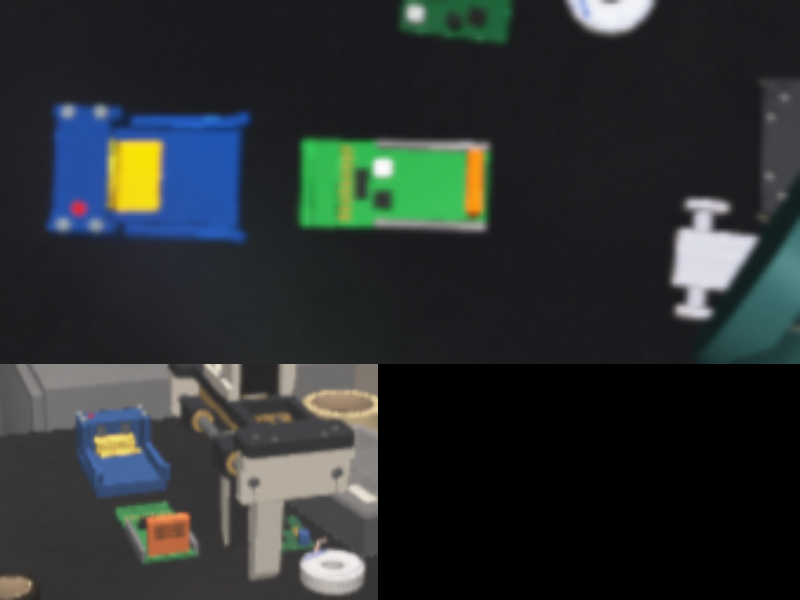

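The carrier lies flat on the bench, front edge at about (300,183) in the crop, just before the dock mouth at (240,180). The tab is at (475,183) and nothing else has moved. Now sub-pixel edges to align the two.

```bash
cat >> h.py <<'E'
def edges(c,ch,axis,lines,lo,hi,z,first,thr):
    "sub-pixel threshold crossings along rows (axis 0) or columns (axis 1); returns world xy"
    P=[]
    for l in lines:
        p=(ch[l,lo:hi] if axis==0 else ch[lo:hi,l]).astype(float); a=p>thr; k=np.flatnonzero(a[1:]!=a[:-1])
        if not len(k): continue
        k=k[0] if first else k[-1]; t=lo+k+(thr-p[k])/(p[k+1]-p[k])
        P.append(ray(c,t,l,z)[:2] if axis==0 else ray(c,l,t,z)[:2])
    P=np.array(P); ax=0 if axis==0 else 1
    s=np.polyfit(P[:,ax],P[:,1-ax],1); r=P[:,1-ax]-np.polyval(s,P[:,ax]); k=abs(r)<.0012
    s=np.polyfit(P[k,ax],P[k,1-ax],1); yaw=np.degrees(np.arctan(s[0]))*(1 if axis==0 else -1)
    print('yaw %.2f n %d mean x %.4f y %.4f rms %.4f'%(yaw,k.sum(),*P[k].mean(0),r[k].std())); return P[k].mean(0),s
E
python3 - <<'E'
from h import *
c,s=pickle.load(open('pics/p1.pkl','rb')); I=c['img'].astype(int); B=I[:,:,2]-I[:,:,0]; G=I[:,:,1]-I[:,:,0]; G2=I[:,:,1]-I[:,:,2]
# crop scale 3.636, offset (140,140)
print('carrier front');edges(c,G,0,range(181,201),212,232,.005,True,45)
print('lip sides');a=edges(c,G,1,range(225,241),170,190,.005,True,45);b=edges(c,G,1,range(225,241),190,212,.005,False,45)
lum=I.sum(2)/3
print('rails');edges(c,lum,1,range(245,272),172,190,.014,True,80);edges(c,lum,1,range(245,272),190,212,.014,False,80)
print('tail');edges(c,G2,0,range(183,200),262,285,.03,False,60)
print('dock mouth');edges(c,B,0,range(177,202),195,215,.016,False,55)
print('dock back');edges(c,B,0,range(173,202),146,165,.060,True,55)
print('dock walls');edges(c,B,1,range(176,202),165,182,.031,True,50);edges(c,B,1,range(176,202),195,212,.031,False,50)
E
```

```text
carrier front
yaw -0.90 n 20 mean x 0.5442 y 0.0281 rms 0.0003
lip sides
yaw -1.49 n 16 mean x 0.5751 y 0.0036 rms 0.0001
yaw 0.01 n 16 mean x 0.5164 y 0.0025 rms 0.0001
rails
yaw 0.10 n 27 mean x 0.5734 y -0.0567 rms 0.0003
yaw -1.78 n 27 mean x 0.5158 y -0.0575 rms 0.0002
tail
yaw -0.54 n 16 mean x 0.5405 y -0.0923 rms 0.0003
dock mouth
yaw -0.51 n 25 mean x 0.5460 y 0.0644 rms 0.0002
dock back
yaw -0.77 n 28 mean x 0.5454 y 0.1743 rms 0.0005
dock walls
yaw 0.73 n 26 mean x 0.5860 y 0.1032 rms 0.0002
yaw -1.54 n 26 mean x 0.5061 y 0.1009 rms 0.0001
```

```bash
python3 -c "
from h import *
from station import robot
o=robot.get_obs();print(o['joint_positions']);go(o,[.544,-.0845,.011],-90.8)"
```

```text
[-5.79653435e-01  5.76828056e-02  1.67159042e+00  1.22904362e-04
  1.41207506e+00  1.01041205e+00]
shift [ 0.06 -9.49  4.2 ] shift in target axes [ 0.11 -9.49  4.2 ] turn [ 0.   -0.   -0.05]
```

```bash
python3 -m creep '0 -.5 0 0 0 -.05 50;0 -1 0 0 0 0 50;0 -1 0 0 0 0 50;.1 -1 0 0 0 0 50;0 -1 0 0 0 0 50;0 -1 0 0 0 0 50;0 -1 0 0 0 0 50;0 -1 0 0 0 0 50;0 -1 0 0 0 0 50;0 -.7 0 0 0 0 50;0 -.3 0 0 0 0 50;0 0 0 0 0 0 50;0 0 0 0 0 0 50'; python3 -c "
from h import *
from station import robot
o=robot.get_obs();go(o,[.544,-.0845,.011],-90.8)"
```

```text
time: 13.85
eef_pos: [0.5436, -0.0832, 0.1155]
eef_rot: [0.0, 1.0, -0.006, 0.0]
wrist_force: [-1.0, -0.9, -0.4]
gripper_width: 0.05
grip_force: 0.0
shift [0.02 0.05 4.18] shift in target axes [0.02 0.05 4.18] turn [ 0.   -0.    0.03]
```

```bash
python3 -m creep '0 .05 .4 0 0 .03 50;0 0 .8 0 0 0 50;0 0 .8 0 0 0 50;0 0 .6 0 0 0 50;0 0 .5 0 0 0 50;0 0 .4 0 0 0 50;0 0 .3 0 0 0 50;0 0 .2 0 0 0 50;0 0 .18 0 0 0 50;0 0 0 0 0 0 50;0 0 0 0 0 0 50'; python3 - <<'E'
from h import *
from station import robot
s=robot.capture('side')
cv2.imwrite('pics/t1.png',cv2.resize(s['img'][130:250,190:330],(700,600))[:,:,::-1])
E
```

```text
time: 14.77
eef_pos: [0.5438, -0.0849, 0.011]
eef_rot: [0.0, 1.0, -0.008, 0.0]
wrist_force: [0.1, -0.2, 0.7]
gripper_width: 0.0502
grip_force: 0.0
```

View pics/t1.png

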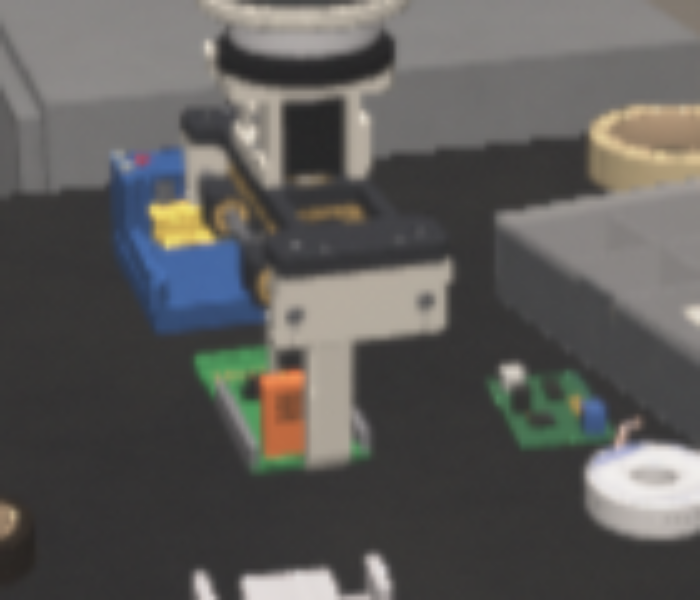

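The fingers stand on either side of the tab: rear finger at (330,400), allowing for parallax, front finger hidden on the bare board. Closing and lifting about 19 mm.

```bash
python3 -m creep '0 0 0 0 0 0 4;0 0 0 0 0 0 4;0 0 0 0 0 0 4;0 0 0 0 0 0 4;0 0 0 0 0 0 4;0 0 0 0 0 0 4;0 0 0 0 0 0 4;0 0 0 0 0 0 4;0 0 0 0 0 0 4;0 0 0 0 0 0 4;0 0 0 0 0 0 4;0 0 0 0 0 0 4' 45;  python3 -m creep '0 0 -.1 0 0 0 4;0 0 -.2 0 0 0 4;0 0 -.2 0 0 0 4;0 0 -.2 0 0 0 4;0 0 -.1 0 0 0 4;0 0 0 0 0 0 4;0 0 0 0 0 0 4'
python3 - <<'E'
from h import *
from station import robot
s=robot.capture('side');t=robot.capture('top');pickle.dump((t,s),open('pics/l1.pkl','wb'))
o=np.zeros((600,800,3),np.uint8);o[:480,:560]=cv2.resize(s['img'][150:246,200:312],(560,480));o[480:,:220]=cv2.resize(t['img'][155:215,145:310],(220,120))*0+cv2.resize(t['img'][160:220,145:255],(220,120))
cv2.imwrite('pics/l1.png',o[:,:,::-1])
I=t['img'].astype(int);G=I[:,:,1]-I[:,:,0]
print('front');edges(t,G,0,range(181,201),205,232,.024,True,45)
E
```

```text
time: 15.82
eef_pos: [0.5437, -0.0849, 0.0107]
eef_rot: [-0.0, 1.0, -0.008, -0.0]
wrist_force: [-0.2, -0.1, 1.3]
gripper_width: 0.0087
grip_force: 45.0
time: 16.4
eef_pos: [0.5437, -0.0849, 0.0309]
eef_rot: [0.0, 1.0, -0.008, 0.0]
wrist_force: [0.0, -0.8, -0.6]
gripper_width: 0.0087
grip_force: 45.0
front
yaw -13.39 n 20 mean x 0.5420 y 0.0324 rms 0.0004
```

View pics/l1.png

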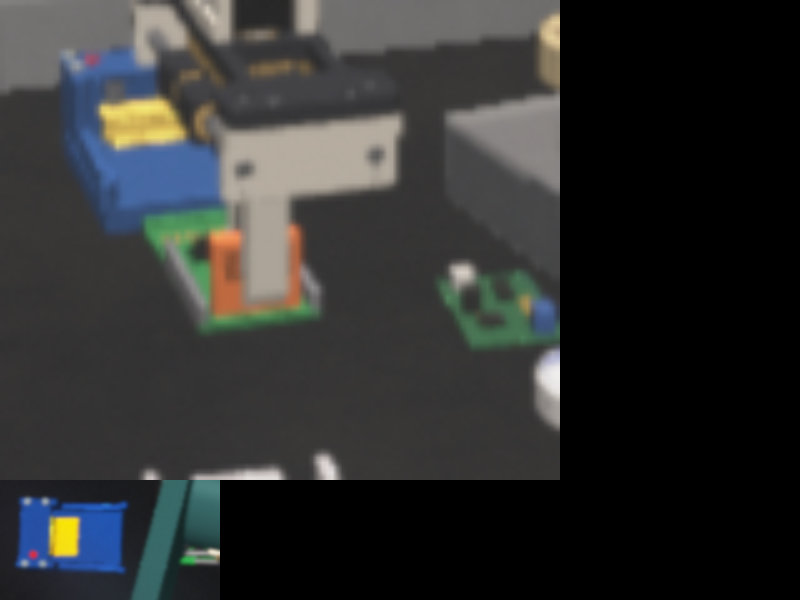

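The carrier is held level by the tab, clear of the bench. The top camera is blocked by the arm, so that "front" reading is void. By the earlier edges, home is 126 mm ahead (TCP y ≈ 0.041). Entering the mouth, then lowering onto the floor.

```bash
python3 -m creep '-.03 -.2 0 0 0 0 4;0 -.3 0 0 0 0 4;0 -.4 0 0 0 0 4;0 -.4 0 0 0 0 4;0 -.4 0 0 0 0 4;0 -.4 0 0 0 0 4;0 -.2 0 0 0 0 4;0 0 0 0 0 0 4;0 0 0 0 0 0 4' 45; python3 -m creep '0 0 .04 0 0 0 4;0 0 .04 0 0 0 4;0 0 .04 0 0 0 4;0 0 0 0 0 0 4;0 0 0 0 0 0 4'
```

```text
time: 17.25
eef_pos: [0.5438, -0.0271, 0.0307]
eef_rot: [0.0, 1.0, -0.008, 0.0]
wrist_force: [0.3, -0.3, -0.7]
gripper_width: 0.0089
grip_force: 45.0
time: 17.67
eef_pos: [0.5437, -0.0276, 0.0275]
eef_rot: [0.0, 1.0, -0.008, -0.0]
wrist_force: [-0.4, 0.5, -1.0]
gripper_width: 0.009
grip_force: 45.0
```

```bash
python3 - <<'E'
from h import *
from station import robot
s=robot.capture('side')
cv2.imwrite('pics/i1.png',cv2.resize(s['img'][150:230,200:300],(750,600),interpolation=cv2.INTER_CUBIC)[:,:,::-1])
E
```

```text
(no output)
```

View pics/i1.png

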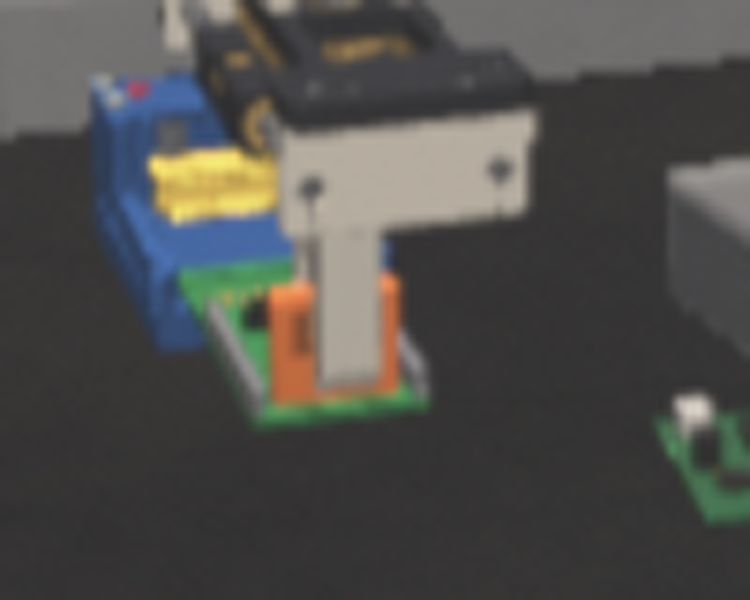

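The front edge is between the dock's walls and over the floor, with no contact force. Going on towards the clip.

```bash
python3 -m creep '.02 -.2 0.02 0 0 0 4;0 -.3 0 0 0 0 4;0 -.3 0 0 0 0 4;0 -.3 0 0 0 0 4;0 -.3 0 0 0 0 4;0 -.2 0 0 0 0 4;0 -.1 0 0 0 0 4;0 0 0 0 0 0 4;0 0 0 0 0 0 4'; python3 -m creep '0 -.1 0 0 0 0 4;0 -.1 0 0 0 0 4;0 -.1 0 0 0 0 4;0 -.1 0 0 0 0 4;0 0 0 0 0 0 4'
```

```text
time: 18.47
eef_pos: [0.545, 0.0152, 0.0272]
eef_rot: [0.0, 1.0, -0.008, 0.0]
wrist_force: [-1.0, 0.1, -1.5]
gripper_width: 0.0087
grip_force: 45.0
time: 18.88
eef_pos: [0.545, 0.0253, 0.0269]
eef_rot: [0.0, 1.0, -0.008, -0.0]
wrist_force: [0.8, 0.2, -3.8]
gripper_width: 0.0083
grip_force: 45.0
```

```bash
python3 -m creep '0 -.1 0 0 0 0 4;0 -.1 0 0 0 0 4;0 -.1 0 0 0 0 4;0 -.1 0 0 0 0 4;0 0 0 0 0 0 4'; python3 -m creep '0 -.06 0 0 0 0 4;0 -.06 0 0 0 0 4;0 0 0 0 0 0 4';python3 -m creep '0 -.04 0 0 0 0 4;0 0 0 0 0 0 4;0 0 0 0 0 0 4'
```

```text
time: 19.3
eef_pos: [0.5452, 0.0357, 0.027]
eef_rot: [-0.0, 1.0, -0.008, -0.0]
wrist_force: [-0.0, 1.3, -4.5]
gripper_width: 0.0087
grip_force: 45.0
time: 19.55
eef_pos: [0.5453, 0.0383, 0.0271]
eef_rot: [-0.0, 1.0, -0.008, -0.0]
wrist_force: [-0.5, 0.7, -4.8]
gripper_width: 0.0086
grip_force: 45.0
time: 19.8
eef_pos: [0.5453, 0.0392, 0.0271]
eef_rot: [-0.0, 1.0, -0.008, -0.0]
wrist_force: [-0.3, 0.0, -5.1]
gripper_width: 0.0085
grip_force: 45.0
```

```bash
python3 -m creep '0 -.04 0 0 0 0 4;0 0 0 0 0 0 4;0 0 0 0 0 0 4'; python3 -m creep '0 -.04 0 0 0 0 4;0 0 0 0 0 0 4;0 0 0 0 0 0 4'; python3 -m creep '0 -.04 0 0 0 0 4;0 0 0 0 0 0 4;0 0 0 0 0 0 4'
```

```text
time: 20.05
eef_pos: [0.5454, 0.0401, 0.0271]
eef_rot: [-0.0, 1.0, -0.008, -0.0]
wrist_force: [-0.2, -0.3, -4.5]
gripper_width: 0.0089
grip_force: 45.0
time: 20.3
eef_pos: [0.5454, 0.0411, 0.0271]
eef_rot: [-0.0, 1.0, -0.008, 0.0]
wrist_force: [0.7, -1.4, -5.1]
gripper_width: 0.0092
grip_force: 45.0
time: 20.55
eef_pos: [0.5454, 0.0422, 0.0271]
eef_rot: [-0.0, 1.0, -0.008, -0.0]
wrist_force: [0.6, -0.6, -4.5]
gripper_width: 0.0087
grip_force: 45.0
```

```bash
python3 -m creep '0 -.04 0 0 0 0 4;0 0 0 0 0 0 4;0 0 0 0 0 0 4'; python3 -m creep '0 -.04 0 0 0 0 4;0 0 0 0 0 0 4;0 0 0 0 0 0 4'; python3 -m creep '0 -.04 0 0 0 0 4;0 0 0 0 0 0 4;0 0 0 0 0 0 4'
```

```text
time: 20.8
eef_pos: [0.5455, 0.0434, 0.0273]
eef_rot: [-0.0, 1.0, -0.008, 0.0]
wrist_force: [0.1, 0.6, -3.5]
gripper_width: 0.0089
grip_force: 45.0
time: 21.05
eef_pos: [0.5455, 0.0442, 0.0272]
eef_rot: [-0.0, 1.0, -0.008, 0.0]
wrist_force: [0.1, 0.6, -3.5]
gripper_width: 0.0088
grip_force: 45.0
time: 21.3
eef_pos: [0.5455, 0.0451, 0.0272]
eef_rot: [-0.0, 1.0, -0.008, 0.0]
wrist_force: [-0.5, -1.1, -2.3]
gripper_width: 0.0087
grip_force: 45.0
```

```bash
python3 -m creep '0 -.03 0 0 0 0 4;0 0 0 0 0 0 4;0 0 0 0 0 0 4'; python3 -m creep '0 -.03 0 0 0 0 4;0 0 0 0 0 0 4;0 0 0 0 0 0 4'
python3 - <<'E'
from h import *
from station import robot
t=robot.capture('top');I=t['img'].astype(int);pickle.dump(t,open('pics/top_in.pkl','wb'))
c=pickle.load(open('pics/top0.pkl','rb'))['img']
# what of the carrier is visible: green pixels near dock, yellow jaw
for n,lo,hi in(('green',(45,120,60),(75,255,255)),('yellow',(20,150,120),(32,255,255)),('blue',(105,120,50),(125,255,255)),('orange',(5,150,120),(20,255,255))):
    p=np.argwhere(mask(t['img'],lo,hi,(140,155,240,220))>0); print(n,len(p),p.min(0) if len(p) else '',p.max(0) if len(p) else '')
E
```

```text
time: 21.55
eef_pos: [0.5457, 0.0452, 0.0274]
eef_rot: [0.001, 1.0, -0.008, 0.0]
wrist_force: [1.8, -6.9, -1.6]
gripper_width: 0.009
grip_force: 45.0
time: 21.8
eef_pos: [0.5459, 0.0453, 0.0275]
eef_rot: [0.001, 1.0, -0.008, 0.0]
wrist_force: [0.7, -13.1, -0.8]
gripper_width: 0.0089
grip_force: 45.0
green 35 [196 171] [199 187]
yellow 10 [196 173] [197 179]
blue 219 [199 167] [206 207]
orange 0
```

It met a rigid stop at TCP y = 0.0452 (13 N), after the jaw's downward force had risen to about 5 N and fallen away. That fits a snap. Relieving the push, letting go and looking.

```bash
python3 -m creep '0 .03 0 0 0 0 4;0 .03 0 0 0 0 4;0 0 0 0 0 0 4;0 0 0 0 0 0 4'; python3 -m creep '0 0 .02 0 0 0 4;0 0 0 0 0 0 32;0 0 0 0 0 0 32;0 0 0 0 0 0 32;0 0 0 0 0 0 32;0 0 -.2 0 0 0 32;0 0 -.5 0 0 0 32;0 0 -1 0 0 0 32;0 0 -1 0 0 0 32;0 0 -1 0 0 0 32;0 0 -.8 0 0 0 32;0 .5 0 0 0 0 32;0 1 0 0 0 0 32;0 1 0 0 0 0 32;0 1 0 0 0 0 32;0 1 0 0 0 0 32;0 1 0 0 0 0 32;0 1 0 0 0 0 32;0 1 0 0 0 0 32;0 1 0 0 0 0 32'; python3 -m creep '0 1 0 0 0 0 32;0 1 0 0 0 0 32;0 1 0 0 0 0 32;0 1 0 0 0 0 32;0 1 0 0 0 0 32;0 0 0 0 0 0 32;0 0 0 0 0 0 32'
python3 - <<'E'
from h import *
from station import robot
t=robot.capture('top');s=robot.capture('side');pickle.dump((t,s),open('pics/f.pkl','wb'))
o=np.zeros((600,800,3),np.uint8);o[:,:450]=cv2.resize(s['img'][145:225,205:265],(450,600),interpolation=cv2.INTER_CUBIC);o[:240,450:800]=cv2.resize(t['img'][160:220,150:237],(350,240));o[260:560,450:800]=cv2.resize(t['img'][100:290,140:362],(350,300))
cv2.imwrite('pics/f.png',o[:,:,::-1])
I=t['img'].astype(int);B=I[:,:,2]-I[:,:,0];G=I[:,:,1]-I[:,:,0];G2=I[:,:,1]-I[:,:,2]
print('tail (was carrier y ref)');edges(t,G2,0,range(181,200),200,245,.03,False,60)
om=mask(t['img'],(5,150,120),(20,255,255),(190,165,250,215));print('tab top',rect(t,om,.058)[1])
t1=pickle.load(open('pics/p1.pkl','rb'))[0];om=mask(t1['img'],(5,150,120),(20,255,255),(250,165,290,215));print('tab before',rect(t1,om,.042)[1])
for n,q in(('before',pickle.load(open('pics/top0.pkl','rb'))),('now',t)):
    y=mask(q['img'],(20,120,100),(32,255,255),(150,165,200,210));print(n,rect(q,y,.045)[:3])
E
```

```text
time: 22.18
eef_pos: [0.5455, 0.0451, 0.0272]
eef_rot: [0.0, 1.0, -0.008, 0.0]
wrist_force: [0.2, -2.2, -2.2]
gripper_width: 0.0089
grip_force: 45.0
time: 23.85
eef_pos: [0.5417, -0.1689, 0.1396]
eef_rot: [0.0, 1.0, -0.008, 0.0]
wrist_force: [0.5, 0.5, -0.2]
gripper_width: 0.0321
grip_force: 0.0
time: 24.43
eef_pos: [0.5396, -0.2935, 0.1392]
eef_rot: [-0.0, 1.0, -0.009, -0.0]
wrist_force: [-0.6, 0.5, 0.3]
gripper_width: 0.0318
grip_force: 0.0
tail (was carrier y ref)
yaw -2.90 n 17 mean x 0.5448 y 0.0357 rms 0.0002
tab top [0.5455 0.0435]
tab before [ 0.5431 -0.0857]
before (259, array([0.5442, 0.1266], dtype=float32), [[523.0, 141.0], [524.0, 111.0], [566.0, 113.0], [565.0, 142.0]])
now (273, array([0.5448, 0.126 ], dtype=float32), [[523.0, 141.0], [524.0, 109.0], [568.0, 111.0], [567.0, 142.0]])
```

View pics/f.png

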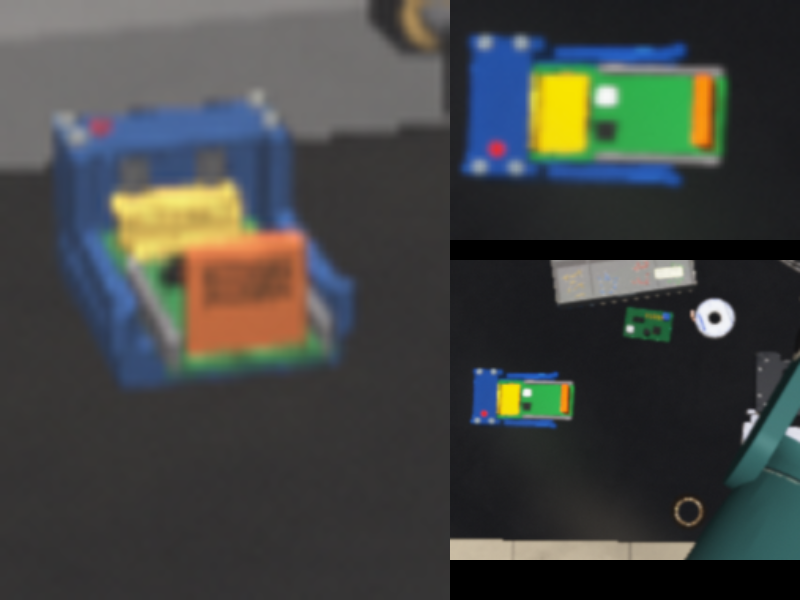

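The picture shows the carrier flat and straight in the dock. The tab, at (705,112) in the upper crop, is just outside the mouth. The lip is under the yellow jaw, and the spool, tape and small board are where they were. To check the jaw is down, I compare its upper edge in the side view with the first picture: 2 mm of lift would move it about 0.75 px.

```bash
python3 - <<'E'
from h import *
s0=pickle.load(open('pics/side0.pkl','rb'));s1=pickle.load(open('pics/f.pkl','rb'))[1]
c=s0; print('px/2.2mm',np.subtract(proj(c,[.545,.13,.03]),proj(c,[.545,.13,.0322])))
def f(s,chan): I=s['img'].astype(float); return I[:,:,0]-I[:,:,2] if chan else I.mean(2)
# jaw columns in side image: 205+ (120..238)/7.5 -> 221..237, rows 145+(180..260)/7.5
for nm,s in(('before',s0),('now',s1)):
    Y=f(s,1); E=[]
    for u in range(222,237):
        p=Y[162:182,u]; k=np.flatnonzero(p>40)
        if len(k) and k[0]>0:
            k=k[0]; E.append(162+k-1+(40-p[k-1])/(p[k]-p[k-1]))
    print(nm,np.round(E,2),np.mean(E))
a,b=[f(s,1)[164:174,220:238].astype(np.float32) for s in(s0,s1)]
print('jaw shift (top part)',cv2.phaseCorrelate(a,b,cv2.createHanningWindow((18,10),cv2.CV_32F)))
a,b=[f(s,0)[155:166,210:245].astype(np.float32) for s in(s0,s1)]
print('bridge shift',cv2.phaseCorrelate(a,b,cv2.createHanningWindow((35,11),cv2.CV_32F)))
E
```

```text
px/2.2mm [0.02496502 0.78148573]
before [170.2  170.15 169.67 169.65 169.5  169.48 169.48 169.37 169.3  168.87
 169.11 169.14 168.63 168.68 169.76] 169.39905420429096
now [170.2  170.14 169.66 169.63 169.5  169.48 169.47 169.37 169.29 168.85
 169.1  169.13 168.61 168.67 169.75] 169.3903809158336
jaw shift (top part) ((0.04990053924207061, 0.04283480117539806), 1.00215263499154)
bridge shift ((0.07693633446994141, -0.06263269958834439), 0.9961595342115119)
```

The jaw's upper edge is within 0.01 px of its shut position, so the clip has snapped shut behind the edge. Handing in.

```bash
python3 -c "
from station import robot
print(robot.sign_off())"
```

```text
the job is handed in; nothing more can be done
None
```

I lifted the carrier out of the bay by its rails, set it flat on the bench and let go, then pressed it by the tab into the dock until the clip snapped shut behind the edge; the gripper is clear, the bystanders look unmoved, and I handed it in at about 25 s.

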